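# Load the sample bottles into the autosampler rack in reverse order

### The job

Move the four capped sample bottles from the grey bench rack to the white autosampler rack in reverse order: the bottle nearest the grey rack's green end goes into the compartment farthest from the white rack's green end, and so on along the row, so that the last one stands at the white rack's green end. Each bottle must stand upright on the floor of its own compartment, and none may be tipped over on the way. The coloured clips on the grey rack show which bottle started where.

Things in the scene. Friction and masses are not known exactly. Their poses are not given: they have to be found in the camera images.
- bench_rack: Grey bench rack, fixed: tray with four square compartments in a row along its y axis, centred at y = -81, -27, 27, 81 mm, x = 0, each 50 x 50 mm inside; floor 4 mm, wall tops 25 mm above the table. Green end block at its +y end (y = 110 to 130 mm, 25 mm high); ledge with four coloured clips along its -x side. Holds the bottles at the start. Origin under the row's middle, at table height; z up.
- sampler_rack: White autosampler rack, fixed: same shape as the grey one (compartments centred at y = -81, -27, 27, 81 mm, x = 0, 50 x 50 mm inside, floor 4 mm, wall tops 25 mm above the table, green end block at the +y end, ledge on the -x side), but white, without clips, and empty at the start. Origin under the row's middle, at table height; z up.
- red_bottle: Loose sample bottle with a red screw cap, standing in a compartment of the grey rack: greyish-white round body 32 mm in diameter and 53 mm high, then the red cap 34 mm in diameter and 22 mm high (75 mm overall, 55 to 115 g). Origin at the centre of its underside, z along the bottle towards the cap. Grip it by the cap.
- blue_bottle: Loose sample bottle with a blue screw cap, standing in a compartment of the grey rack: greyish-white round body 32 mm in diameter and 53 mm high, then the blue cap 34 mm in diameter and 22 mm high (75 mm overall, 55 to 115 g). Origin at the centre of its underside, z along the bottle towards the cap. Grip it by the cap.
- yellow_bottle: Loose sample bottle with a yellow screw cap, standing in a compartment of the grey rack: greyish-white round body 32 mm in diameter and 53 mm high, then the yellow cap 34 mm in diameter and 22 mm high (75 mm overall, 55 to 115 g). Origin at the centre of its underside, z along the bottle towards the cap. Grip it by the cap.
- purple_bottle: Loose sample bottle with a purple screw cap, standing in a compartment of the grey rack: greyish-white round body 32 mm in diameter and 53 mm high, then the purple cap 34 mm in diameter and 22 mm high (75 mm overall, 55 to 115 g). Origin at the centre of its underside, z along the bottle towards the cap. Grip it by the cap.
- red_clip: Flat red clip (14 by 34 by 4 mm, fixed) on the ledge of the grey rack, beside the compartment in which the red-capped bottle starts: it keeps the record of the starting order. Origin at the centre of its underside; the compartment's centre is 39 mm from it along the rack's +x axis.
- blue_clip: Flat blue clip (14 by 34 by 4 mm, fixed) on the ledge of the grey rack, beside the compartment in which the blue-capped bottle starts: it keeps the record of the starting order. Origin at the centre of its underside; the compartment's centre is 39 mm from it along the rack's +x axis.
- yellow_clip: Flat yellow clip (14 by 34 by 4 mm, fixed) on the ledge of the grey rack, beside the compartment in which the yellow-capped bottle starts: it keeps the record of the starting order. Origin at the centre of its underside; the compartment's centre is 39 mm from it along the rack's +x axis.
- purple_clip: Flat purple clip (14 by 34 by 4 mm, fixed) on the ledge of the grey rack, beside the compartment in which the purple-capped bottle starts: it keeps the record of the starting order. Origin at the centre of its underside; the compartment's centre is 39 mm from it along the rack's +x axis.

How it is judged:
By the outcome, as a careful person would: the job done as asked, in the order asked, and still so for the second after the job is handed in, with the robot touching nothing.
It also fails if it takes over 104 s, if anything falls off the work surface, if the arm or the gripper's body presses on something with over 40 N, if the wrist force passes 120 N, or if a joint passes its speed limit or range.

### The arm

A 6-joint arm with a two-finger parallel gripper is mounted at the origin on the work surface. World frame = base frame: x ahead of the robot, y to its left, z up, the work surface at z = 0. Lengths are in mm, angles in rad, forces in N, time in s.
With the tool pointing down it reaches from about 275 to 1000 mm from the base axis. Payload 8.4 kg.
Tool frame: the origin (TCP) lies between the finger pads; the fingertips stand 22 mm ahead of it and the grasp point (between the pads) lies 3 mm ahead of it (r.nose_length is the z of the fingertips in the tool frame, in mm); z points along the fingers, y is the line along which they close (so a half turn about z gives the same grasp; the last joint's range is limited). The gripper opens to 85 mm and grips with 20 to 120 N. Pads are 22 mm wide; open, the fingers measure 114 mm over their backs; the gripper's body (76 mm by 85 mm) begins 54 mm behind the grasp point. The pads swing forward as they close: fully open they stand 13 mm farther back than shut.
Start: joints at [-1.29, 0.353, 1.633, -0, 1.155, -0.002], TCP at [174.402, -600.177, 253.281] pointing down, gripper open.
Joint ranges: [-2.63, 2.63], [-0.92, 2.1], [0.06, 2.66], [-1.3, 4.44], [0, 2.69], [-3.02, 3.02]. Speed limits (rad/s): [2.22, 2.22, 2.79, 3.14, 3.14, 3.14].

### API

Orientations are given as [roll, pitch, yaw] about the fixed x, y, z axes, in that order (R = Rz(yaw) Ry(pitch) Rx(roll)).
In Python, from rig import r gives the robot as it stands.
- The arm moves only by the shell command python3 steer.py 'ROWS' [FORCE]. ROWS is rows parted by semicolons, their numbers by spaces, 1 to 5 of them, each of 7 numbers: a rotation vector rx, ry, rz in rad, then dx, dy, dz in mm, then the opening from 0.0 (shut) to 1.0 (fully open); each row shifts and turns the commanded pose from where the row before left it, along the tool's axes as they then stand; what a row does not reach is not made up. A row lasts 1/12 s, in which the tool goes at most 41.7 mm and 0.125 rad, less where a joint would pass 70% of its speed; a pose out of reach is approached as far as the arm can. The fingers move at their own pace and stop on an object; FORCE is the grip in N (left out, the last holds). Time passes only in rows, so rows that do not move let the fingers close. It prints the time, the measured TCP pose, the force, the opening and the grip force at its end.
- r.sense(): the state, without advancing time (a new reading comes with each control period).
- r.grab_frame(name): name is "scene" or "top" or "wrist"; returns the picture (420x560x3 uint8, red, green, blue); there is no depth.
- r.camera_params(name): a dict with "fx", "fy", "cx", "cy" (pixels), "rvec" (rotation vector, rad) and "tvec" (3), from world to camera coordinates, as OpenCV has them. Camera axes: x right, y down, z forward; pixel columns grow to the right and rows downward; lengths in mm; the calibration is good to about 2 mm. A picture is of the moment at which its call begins: read the wrist's pose just before it. camera_params takes no time and is no camera call; for the wrist camera it gives the pose at the moment of the call.
- r.sign_off(): hands the job in; it is judged then, once.
The state is a dict: "clock": time; "qpos": joint angles; "qvel": joint speeds; "joint_efforts": joint torques, N m; "eef_pos": TCP position; "tcp_rot": TCP orientation; "contact_force": force on the tool from outside, world axes, zero at the start; "wrist_torque": the same for the moment, N m; "opening": opening from 0.0 (shut) to 1.0 (fully open); "grasp_force": force on a finger pad.
Only numpy, scipy, OpenCV 4.12 (cv2) and the standard library are available. Lean on these libraries where they do the work, as an engineer would, in place of code of your own. Each camera call takes 0.05 s, during which the arm holds its last target. There are 200 camera calls.

## Working session

There is one attempt and no reset: what is moved stays moved. The work goes in short steps, Python scripts to look and compute and a shell command to move; the robot and the scene stay as the last step left them, time stands still between calls to the robot, and variables do not carry over. Pictures are saved under pics/ and viewed, at most 14 in all, crops included, and the job is handed in when it is done.

```bash
ls; mkdir -p pics
python3 - <<'E'
from rig import r
import cv2
print(r.sense())
for n in ("scene","top"):
    cv2.imwrite(f"pics/{n}0.png",r.grab_frame(n)[:,:,::-1]); print(n,r.camera_params(n))
E
```

```text
pics
rig.py
steer.py
{'clock': 0.0, 'qpos': array([-1.29041408e+00,  3.53668680e-01,  1.63412470e+00,  2.92683773e-05,
        1.15523849e+00, -2.40691409e-03]), 'qvel': array([ 1.73863766e-04, -2.53870812e-05,  5.76615602e-04,  2.59863146e-04,
       -5.18677207e-05,  4.09579074e-04]), 'joint_efforts': array([-4.85191660e-03, -6.05256557e+01, -3.42064083e+01, -4.47228012e-04,
        9.34349519e-03, -8.51683831e-05]), 'eef_pos': array([ 174.27558412, -599.73870482,  252.55289242]), 'tcp_rot': array([-3.14015351e+00, -3.02243307e-05,  2.82777307e-01]), 'contact_force': array([-0.28687466, -0.60354104,  0.18131798]), 'wrist_torque': array([0.0392279 , 0.02046032, 0.02804608]), 'grasp_force': 0.0, 'opening': 1.0042895406889227}
scene {'fx': 447.0255887774912, 'fy': 447.0255887774912, 'cx': 270.137897635766, 'cy': 219.08735393371563, 'rvec': array([ 2.10240859,  0.91804381, -0.42446798]), 'tvec': array([-313.94373627, -187.864046  , 1280.1619195 ])}
top {'fx': 523.3686459720142, 'fy': 523.3686459720142, 'cx': 274.2542459707599, 'cy': 210.8517867829654, 'rvec': array([ 2.11657192, -2.1287897 ,  0.22046161]), 'tvec': array([  1.37978074, 494.38652558, 930.2378341 ])}
```

View pics/top0.png

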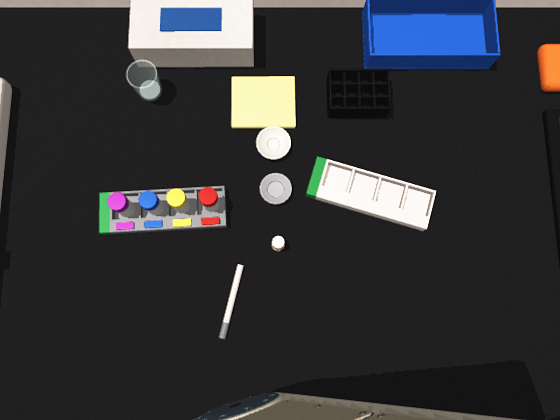

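View pics/scene0.png

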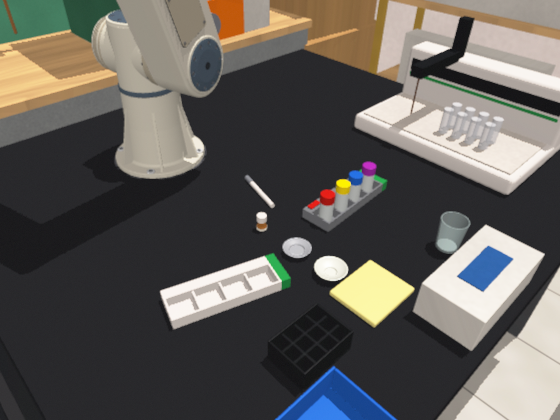

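The top view shows the grey rack at about (163,210), with purple, blue, yellow and red caps at (117,201), (148,200), (176,197) and (208,196). Its green end is on the left. The white rack is at about (372,193), empty, with its green end at (317,177). The scene view confirms the same order. Next I'll triangulate the positions from the two views.

```bash
cat > vis.py <<'E'
import numpy as np, cv2
def P(c):
    R=cv2.Rodrigues(np.array(c["rvec"]))[0]; K=np.array([[c["fx"],0,c["cx"]],[0,c["fy"],c["cy"]],[0,0,1]])
    return K@np.c_[R,np.array(c["tvec"])]
def tri(c1,p1,c2,p2):
    X=cv2.triangulatePoints(P(c1),P(c2),np.array(p1,float).reshape(2,1),np.array(p2,float).reshape(2,1)); return (X[:3]/X[3]).ravel()
def proj(c,X):
    return cv2.projectPoints(np.atleast_2d(X).astype(float),np.array(c["rvec"]),np.array(c["tvec"]),np.array([[c["fx"],0,c["cx"]],[0,c["fy"],c["cy"]],[0,0,1]]),None)[0][:,0]
def atz(c,p,z):
    M=P(c); H=M[:,[0,1,3]].copy(); H[:,2]+=M[:,2]*z; X=np.linalg.solve(H,[p[0],p[1],1]); return X[:2]/X[2]
HUE={"red":(-6,6),"yellow":(24,33),"green":(50,80),"blue":(100,118),"purple":(138,160)}
def blobs(img,col,amin=15):
    h=cv2.cvtColor(img,cv2.COLOR_RGB2HSV).astype(int); H=h[...,0].copy(); H[H>170]-=180
    m=((H>=HUE[col][0])&(H<=HUE[col][1])&(h[...,1]>130)&(h[...,2]>50)).astype(np.uint8)
    n,_,s,c=cv2.connectedComponentsWithStats(m)
    return [(int(s[i,4]),c[i].round(1).tolist(),s[i,:4].tolist()) for i in range(1,n) if s[i,4]>=amin]
E
python3 - <<'E'
from vis import *
for n in("top","scene"):
    im=cv2.imread(f"pics/{n}0.png")
    for c in HUE: print(n,c,[b for b in blobs(im[:,:,::-1].copy(),c)])
    x,y,w,h=(90,140,360,110) if n=="top" else (150,150,250,180)
    k=2.2 if n=="top" else 3.2
    cv2.imwrite(f"pics/{n}_crop.png",cv2.resize(im[y:y+h,x:x+w],None,fx=k,fy=k,interpolation=cv2.INTER_CUBIC))
E
```

```text
top red [(300, [207.7, 196.3], [198, 187, 20, 20]), (126, [210.0, 220.6], [201, 217, 19, 8])]
top yellow [(261, [175.4, 197.2], [167, 188, 18, 19]), (126, [181.5, 222.4], [173, 219, 18, 8])]
top green [(414, [315.3, 176.8], [306, 156, 20, 43]), (403, [103.4, 213.6], [99, 192, 13, 43])]
top blue [(9384, [429.9, 34.4], [361, 0, 140, 70]), (1394, [190.2, 19.0], [160, 8, 61, 23]), (302, [148.2, 200.1], [139, 190, 20, 20]), (121, [152.7, 223.9], [144, 220, 18, 8])]
top purple [(300, [117.6, 201.9], [108, 192, 20, 20]), (118, [124.4, 225.6], [116, 222, 18, 8])]
scene red [(279, [323.5, 198.4], [307, 189, 28, 20])]
scene yellow [(199, [342.6, 186.2], [336, 179, 15, 16])]
scene green [(262, [494.4, 100.0], [424, 76, 133, 46]), (86, [381.2, 181.2], [374, 175, 13, 16]), (343, [279.5, 270.3], [265, 253, 26, 37])]
scene blue [(181, [355.1, 176.9], [348, 170, 15, 15]), (1197, [484.8, 268.0], [458, 246, 54, 45]), (3424, [334.6, 401.2], [274, 366, 124, 54])]
scene purple [(182, [368.6, 167.9], [362, 161, 15, 15])]
```

View pics/scene_crop.png

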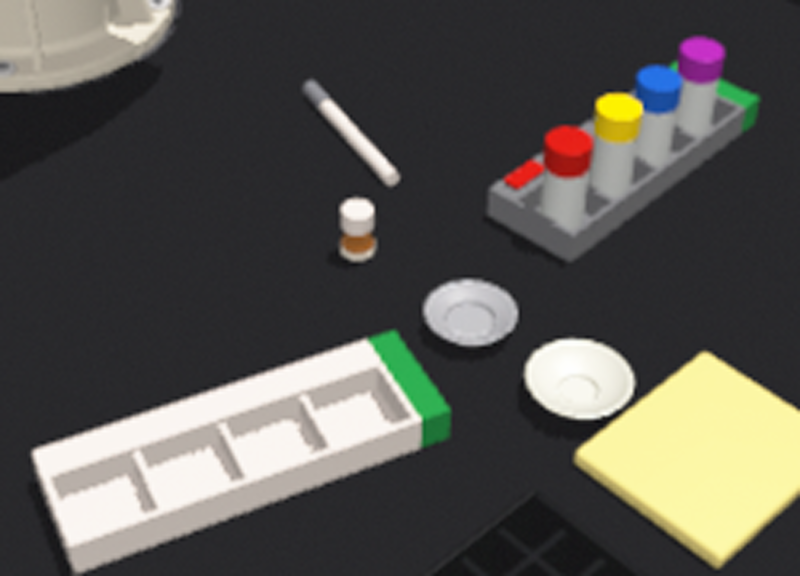

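View pics/top_crop.png

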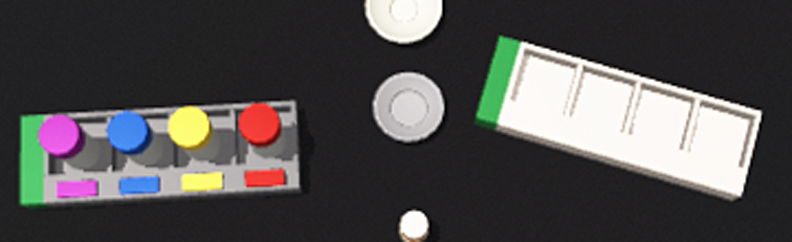

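The crops show the corners of both racks clearly. The white rack's ledge faces the robot, and its green end is at the left in the top view. I'll triangulate the corners and caps.

Run:
```python
from rig import r
from vis import *
ct,cs=r.camera_params("top"),r.camera_params("scene")
T=lambda p:(p[0]/2.2+90-.3,p[1]/2.2+140-.3); S=lambda p:(p[0]/3.2+150-.3,p[1]/3.2+150-.3)
np.set_printoptions(precision=1,suppress=True)
W={}
for n,a,b in [("g+x",(500,37),(449,408)),("g-x",(477,123),(396,333)),("f-x",(741,197),(35,452)),("f+x",(760,110),(75,548))]:
    W[n]=tri(ct,T(a),cs,S(b)); print(n,W[n],atz(ct,T(a),25),atz(cs,S(b),25))
for n,a,b in [("purple",(117.6,201.9),(368.6,167.9)),("blue",(148.2,200.1),(355.1,176.9)),("yellow",(175.4,197.2),(342.6,186.2)),("red",(207.7,196.3),(327.5,197.2))]:
    print(n,tri(ct,a,cs,b),atz(ct,a,68),atz(cs,b,68))
for n,a in [("purple",(124.4,225.6)),("blue",(152.7,223.9)),("yellow",(181.5,222.4)),("red",(210,220.6))]: print("clip",n,atz(ct,a,27))
a,b=T((42,113)),S((757,100)); print("grey g+x",tri(ct,T((21,115)),cs,S((757,98))), "f+x",tri(ct,T((297,102)),cs,S((570,248))))
```

```text
g+x [607.8 -85.7  24.7] [607.3 -86.1] [608.4 -85.3]
g-x [531.9 -62.6  19.2] [528.8 -64.2] [538.3 -63.8]
f-x [ 463.3 -291.6   22.2] [ 461.9 -292.2] [ 467.4 -290.9]
f+x [ 540.4 -313.4   23.5] [ 539.4 -313.9] [ 542.6 -312.8]
purple [508.5 285.7  69.4] [508.7 285.9] [507.4 288. ]
blue [511.4 229.7  69.8] [511.8 230.1] [509.9 232. ]
yellow [516.1 179.5  69.2] [517.  180.4] [514.6 179.8]
red [518.8 121.4  67.5] [518.5 121.1] [519.3 121.3]
clip purple [471.6 282.8]
clip blue [474.6 229.3]
clip yellow [477.2 174.8]
clip red [480.4 120.7]
grey g+x [537.2 334.3  24.9] f+x [550.9  94.4  14.4]
```

The heights agree with the text (caps about 68, wall tops about 23), and the bottles match their clips. I'll move over the white rack and refine its pose with the wrist camera.

```bash
R="0 0 -0.125 0 0 0 1"
python3 steer.py '0 0 -0.125 0 0 0 1;0 0 -0.125 0 0 0 1;0 0 -0.125 0 0 0 1;0 0 -0.125 0 0 0 1'
python3 steer.py '0 0 -0.125 0 0 0 1;0 0 -0.125 0 0 0 1;0 0 -0.125 0 0 0 1;0 0 -0.125 0 0 0 1'
python3 steer.py '0 0 0 35 15 -3 1;0 0 0 35 15 -3 1;0 0 0 35 15 -3 1;0 0 0 35 15 -3 1;0 0 0 35 15 -3 1'
python3 steer.py '0 0 0 35 15 -3 1;0 0 0 35 15 -3 1;0 0 0 35 15 -3 1;0 0 0 35 15 -3 1;0 0 0 35 15 -3 1'
python3 steer.py '0 0 0 35 15 -3 1;0 0 0 35 15 -3 1;0 0 0 35 15 -3 1;0 0 0 35 15 -3 1;0 0 0 0 0 0 1'
cat > go.py <<'E'
import sys,numpy as np
from rig import r
from scipy.spatial.transform import Rotation as Ro
s=r.sense(); R=Ro.from_euler("xyz",s["tcp_rot"]); x,y,z,yaw=map(float,sys.argv[1:5])
G=Ro.from_euler("xyz",[np.pi,0,yaw])
print("t",round(s["clock"],2),"after-turn tool shift",G.inv().apply(np.array([x,y,z])-s["eef_pos"]).round(1),"rotvec",(R.inv()*G).as_rotvec().round(3),"now",R.inv().apply(np.array([x,y,z])-s["eef_pos"]).round(1))
E
python3 - <<'E'
from rig import r
from vis import *
c=r.camera_params("wrist"); im=r.grab_frame("wrist"); cv2.imwrite("pics/w1.png",im[:,:,::-1]); np.save("w1.npy",c,allow_pickle=True); print(r.sense()["eef_pos"],c)
E
```

```text
clock: 0.43
eef_pos: [174.3, -599.9, 252.8]
tcp_rot: [-3.141, -0.0, 0.789]
contact_force: [-0.2, -0.1, -0.4]
opening: 0.999
grasp_force: 0.0
clock: 0.77
eef_pos: [174.3, -599.9, 252.8]
tcp_rot: [-3.141, -0.001, 1.289]
contact_force: [-0.1, 0.3, -0.3]
opening: 0.999
grasp_force: 0.0
clock: 1.18
eef_pos: [296.6, -452.1, 268.1]
tcp_rot: [-3.141, -0.0, 1.282]
contact_force: [0.7, -1.1, -0.4]
opening: 0.997
grasp_force: 0.0
clock: 1.6
eef_pos: [418.3, -305.5, 283.3]
tcp_rot: [-3.141, -0.0, 1.283]
contact_force: [0.3, -0.4, -0.7]
opening: 0.999
grasp_force: 0.0
clock: 2.02
eef_pos: [518.5, -185.5, 295.7]
tcp_rot: [3.14, -0.002, 1.286]
contact_force: [-0.9, -0.0, -0.4]
opening: 1.003
grasp_force: 0.0
[ 516.67214799 -187.44186578  295.20436681] {'fx': 313.83932247119884, 'fy': 313.83932247119884, 'cx': 279.7923801377071, 'cy': 211.60756531029784, 'rvec': array([-2.84099431,  0.40758547,  0.05243658]), 'tvec': array([-550.60024144,  -78.83939872,  409.33879807])}
```

View pics/w1.png

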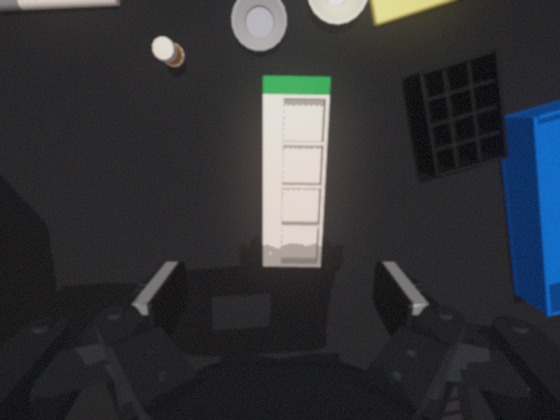

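The wrist view shows the white rack from the green block at (263–330, 76–94) to the far end at row 267. The compartments span columns 283–324, with dividers near rows 145, 185 and 225. I'll overlay a model prediction on it to check the pose.

Run:
```python
from rig import r
from vis import *
from scipy.optimize import minimize_scalar
np.set_printoptions(precision=1,suppress=True)
c=np.load("w1.npy",allow_pickle=True).item()
im=cv2.imread("pics/w1.png")
for n,p in [("g out+x",(330.5,76)),("g out-x",(262.5,76)),("g in -x",(263,94)),("g in+x",(330,94)),("f-x",(263,267)),("f+x",(321,267))]:
    X=atz(c,p,25); print(n,X)
yaw=-.289; O=np.array([.958*578-.286*37.3*1, -.286*578-.958*37.3]); print("O",O)
def W(O,yaw,q):
    q=np.atleast_2d(q); k,s=np.cos(yaw),np.sin(yaw); return np.c_[O[0]+k*q[:,0]-s*q[:,1],O[1]+s*q[:,0]+k*q[:,1],q[:,2]]
k=4; x0,y0=240,65
big=cv2.resize(im[y0:y0+215,x0:x0+110],None,fx=k*.69,fy=k*.69,interpolation=cv2.INTER_CUBIC); k*=.69
for yc in(-81,-27,27,81):
  for z,col in((25,(0,0,255)),(4,(255,0,0))):
    p=proj(c,W(O,yaw,[[-25,yc-25,z],[25,yc-25,z],[25,yc+25,z],[-25,yc+25,z]])); cv2.polylines(big,[((p-[x0,y0]+.5)*k).round().astype(int)],True,col,1)
p=proj(c,W(O,yaw,[[-29,110,25],[29,110,25],[29,130,25],[-29,130,25]])); cv2.polylines(big,[((p-[x0,y0]+.5)*k).round().astype(int)],True,(255,0,255),1)
cv2.imwrite("pics/w1o.png",big)
```

```text
g out+x [609.3 -87. ]
g out-x [533.8 -64.9]
g in -x [528.6 -83.8]
g in+x [ 604.1 -105.8]
f-x [ 463.2 -295.7]
f+x [ 539.2 -318. ]
O [ 543.1 -201. ]
```

View pics/w1o.png

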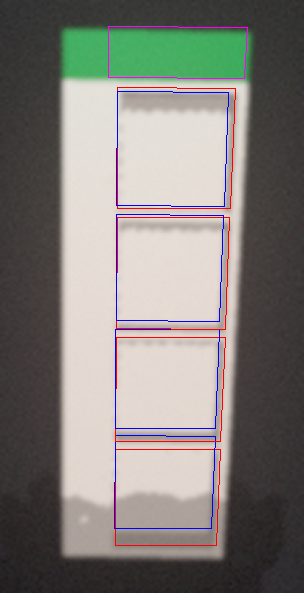

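The model fits the wrist picture to about 1 mm, so the white rack's origin is about (543,-202) with yaw -0.287. Next is the grey rack.

```bash
python3 go.py 509 200 260 1.625
```

```text
t 2.07 after-turn tool shift [387.3  13.3  35.2] rotvec [ 0.    -0.001 -0.338] now [ 369.8 -115.9   35.4]
```

```bash
python3 steer.py '0 0 -0.113 0 0 0 1;0 0 -0.113 0 0 0 1;0 0 -0.113 0 0 0 1'
python3 steer.py '0 0 0 39 1.3 3.5 1;0 0 0 39 1.3 3.5 1;0 0 0 39 1.3 3.5 1;0 0 0 39 1.3 3.5 1;0 0 0 39 1.3 3.5 1'
python3 steer.py '0 0 0 39 1.3 3.5 1;0 0 0 39 1.3 3.5 1;0 0 0 39 1.3 3.5 1;0 0 0 39 1.3 3.5 1;0 0 0 39 1.3 3.5 1'
python3 steer.py '0 0 0 0 0 0 1;0 0 0 0 0 0 1' >/dev/null
python3 - <<'E'
from rig import r
from vis import *
c=r.camera_params("wrist"); im=r.grab_frame("wrist"); cv2.imwrite("pics/w2.png",im[:,:,::-1]); print(r.sense()["eef_pos"])
for k in HUE: print(k,[(b[0],b[1],b[2],atz(c,b[1],68).round(1),atz(c,b[1],27).round(1)) for b in blobs(im,k,60)])
E
python3 go.py 508.5 285.5 190 1.625
```

```text
clock: 2.32
eef_pos: [514.1, -190.5, 294.8]
tcp_rot: [-3.14, -0.0, 1.627]
contact_force: [-0.6, -0.6, 0.1]
opening: 1.004
grasp_force: 0.0
clock: 2.73
eef_pos: [510.6, 5.6, 277.4]
tcp_rot: [-3.141, 0.0, 1.62]
contact_force: [0.9, -0.6, -0.0]
opening: 1.001
grasp_force: 0.0
clock: 3.15
eef_pos: [507.5, 200.9, 259.9]
tcp_rot: [-3.141, 0.001, 1.621]
contact_force: [0.5, -0.0, -0.3]
opening: 0.999
grasp_force: 0.0
[507.61848575 199.68683526 259.77707143]
red [(258, [254.0, 249.9], [249, 237, 11, 26], array([482.7, 135.6]), array([479.9, 118.2])), (919, [285.7, 267.2], [270, 249, 33, 36], array([517.8, 117.1]), array([519.7,  97.3]))]
yellow [(325, [253.3, 205.8], [248, 192, 12, 28], array([480.5, 184.4]), array([477.4, 173.4])), (930, [286.2, 215.1], [270, 198, 33, 35], array([514.9, 176.3]), array([516.3, 164.2]))]
green [(1427, [277.8, 68.0], [240, 59, 76, 19], array([498.9, 316.1]), array([498.3, 322.4]))]
blue [(315, [252.0, 159.1], [247, 145, 11, 29], array([477.7, 232.1]), array([474.3, 227.3])), (889, [285.7, 165.6], [270, 149, 33, 34], array([511.3, 227.4]), array([512.4, 222.1]))]
purple [(313, [250.7, 109.0], [246, 93, 11, 31], array([475.1, 279.1]), array([471.4, 280.5])), (583, [285.7, 110.6], [270, 97, 33, 26], array([508.3, 279.4]), array([508.9, 280.9]))]
t 3.37 after-turn tool shift [85.6  5.5 69.8] rotvec [-0.001  0.001 -0.002] now [85.7  5.4 69.7]
```

View pics/w2.png

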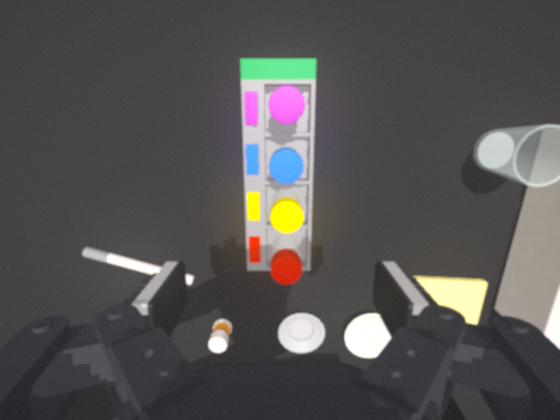

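The wrist view shows all four caps: purple at (286,104), blue at (286,165), yellow at (286,215) and red at (286,267), each beside its clip. What's visible is mostly the cap tops, so I'll recompute at that height.

Run:
```python
from rig import r
from vis import *
c=r.camera_params("wrist"); ct=r.camera_params("top")
for n,p,q in [("purple",(286,104),(117.6,201.9)),("blue",(285.7,165.6),(148.2,200.1)),("yellow",(286.2,215.1),(175.9,197.2)),("red",(285.7,267.2),(207.7,196.3))]:
    print(n,atz(c,p,77).round(1),atz(ct,q,77).round(1),tri(c,p,ct,q).round(1))
```

```text
purple [508.4 283.6] [506.7 283.3] [507.8 284.3  72.9]
blue [511.3 227.4] [509.8 228. ] [510.3 227.9  76.6]
yellow [514.7 177.6] [515.  177.8] [514.8 177.7  77.6]
red [517.5 120.1] [516.4 120. ] [516.8 120.   76.3]
```

```bash
python3 steer.py '0 0 0 28 1.5 10 1;0 0 0 28 1.5 20 1;0 0 0 28 1.5 40 1;0 0 0 0 0 30 1;0 0 0 0 0 30 1'
python3 steer.py '0 0 0 0 0 25 1;0 0 0 0 0 20 1;0 0 0 0 0 15 1;0 0 0 0 0 0 1'
python3 go.py 507.5 283.7 70 1.625
```

```text
clock: 3.78
eef_pos: [508.6, 279.2, 135.1]
tcp_rot: [3.141, 0.0, 1.621]
contact_force: [0.1, 0.2, -0.6]
opening: 0.999
grasp_force: 0.0
clock: 4.12
eef_pos: [506.9, 277.0, 73.3]
tcp_rot: [-3.137, 0.003, 1.62]
contact_force: [-0.9, -0.1, -0.1]
opening: 1.002
grasp_force: 0.0
t 4.12 after-turn tool shift [6.7 1.  3.3] rotvec [-0.005  0.003 -0.005] now [6.7 1.  3.2]
```

```bash
python3 steer.py '0 0 0 6.5 0.5 2 1;0 0 0 0 0 0 1;0 0 0 0 0 0 0;0 0 0 0 0 0 0;0 0 0 0 0 0 0' 40
python3 steer.py '0 0 0 0 0 0 0;0 0 0 0 0 0 0;0 0 0 0 0 0 0;0 0 0 0 0 0 0;0 0 0 0 0 0 0' 40
```

```text
clock: 4.53
eef_pos: [508.9, 286.8, 75.2]
tcp_rot: [3.14, -0.001, 1.622]
contact_force: [0.9, -0.4, -0.5]
opening: 0.604
grasp_force: 0.0
clock: 4.95
eef_pos: [508.6, 286.9, 74.9]
tcp_rot: [3.141, -0.0, 1.622]
contact_force: [-0.7, -1.8, 6.3]
opening: 0.384
grasp_force: 39.3
```

```bash
python3 steer.py '0 0 0 0 0 -10 0;0 0 0 0 0 -25 0;0 0 0 0 0 -35 0;0 0 0 0 0 -35 0;0 0 0 0 0 -15 0'
python3 steer.py '0 0 0.085 0 0 0 0;0 0 0.085 0 0 0 0;0 0 0.085 0 0 0 0;0 0 0.085 0 0 0 0;0 0 0 0 0 0 0'
python3 go.py 520.7 -277.3 195 1.284
```

```text
clock: 5.37
eef_pos: [509.9, 287.5, 199.2]
tcp_rot: [3.137, -0.002, 1.622]
contact_force: [0.3, -0.3, -1.1]
opening: 0.385
grasp_force: 39.9
clock: 5.78
eef_pos: [508.3, 286.6, 194.8]
tcp_rot: [3.141, -0.0, 1.278]
contact_force: [0.7, -0.3, -1.6]
opening: 0.386
grasp_force: 39.9
t 5.78 after-turn tool shift [-5.374e+02  1.714e+02 -2.000e-01] rotvec [ 0.    -0.    -0.006] now [-5.364e+02  1.746e+02 -2.000e-01]
```

```bash
python3 steer.py '0 0 0 -18 6 0 0;0 0 0 -36 12 0 0;0 0 0 -36 11.5 0 0;0 0 0 -36 11.5 0 0;0 0 0 -36 11.5 0 0' >/dev/null
python3 steer.py '0 0 0 -36 11.5 0 0;0 0 0 -36 11.5 0 0;0 0 0 -36 11.5 0 0;0 0 0 -36 11.5 0 0;0 0 0 -36 11.5 0 0'
python3 steer.py '0 0 0 -36 11.5 0 0;0 0 0 -36 11.5 0 0;0 0 0 -36 11.5 0 0;0 0 0 -36 11.5 0 0;0 0 0 -36 11.5 0 0' >/dev/null
python3 steer.py '0 0 0 -16 4 0 0;0 0 0 0 0 0 0;0 0 0 0 0 0 0'
python3 go.py 520.7 -277.3 76 1.284
```

```text
clock: 6.62
eef_pos: [516.0, -74.3, 194.7]
tcp_rot: [3.141, -0.0, 1.285]
contact_force: [0.5, -0.1, -0.2]
opening: 0.383
grasp_force: 39.9
clock: 7.28
eef_pos: [519.1, -278.6, 194.2]
tcp_rot: [-3.141, -0.0, 1.282]
contact_force: [0.6, 1.2, -0.6]
opening: 0.381
grasp_force: 39.9
t 7.28 after-turn tool shift [  1.7   1.2 118.2] rotvec [-0.    -0.    -0.002] now [  1.7   1.3 118.2]
```

```bash
python3 steer.py '0 0 0 1.7 1.2 33 0;0 0 0 0 0 33 0;0 0 0 0 0 25 0;0 0 0 0 0 15 0;0 0 0 0 0 8 0'
python3 steer.py '0 0 0 0 0 2 0;0 0 0 0 0 1 0;0 0 0 0 0 1 0;0 0 0 0 0 0 0'
python3 go.py 520.7 -277.3 75 1.284
```

```text
clock: 7.7
eef_pos: [519.9, -274.4, 78.1]
tcp_rot: [-3.138, -0.001, 1.285]
contact_force: [-0.2, -0.3, 0.1]
opening: 0.384
grasp_force: 39.9
clock: 8.03
eef_pos: [521.8, -276.7, 77.3]
tcp_rot: [3.14, 0.0, 1.282]
contact_force: [-0.1, -0.1, -1.2]
opening: 0.382
grasp_force: 39.9
t 8.03 after-turn tool shift [-0.9 -0.9  2.3] rotvec [ 0.002  0.    -0.002] now [-0.9 -0.9  2.3]
```

```bash
python3 steer.py '0 0 0 0 0 1 0;0 0 0 0 0 1 0;0 0 0 0 0 0 0;0 0 0 0 0 0 0'
python3 steer.py '0 0 0 0 0 0.5 0;0 0 0 0 0 0.5 0;0 0 0 0 0 0 0;0 0 0 0 0 0 0'
```

```text
clock: 8.37
eef_pos: [521.5, -276.9, 74.9]
tcp_rot: [3.14, 0.0, 1.282]
contact_force: [-0.7, 0.0, 6.0]
opening: 0.38
grasp_force: 40.3
clock: 8.7
eef_pos: [521.6, -277.0, 74.8]
tcp_rot: [3.14, 0.0, 1.282]
contact_force: [-3.3, 2.0, 16.2]
opening: 0.382
grasp_force: 41.6
```

Contact at TCP z 75, the same height as at the grasp. Release and rise.

```bash
python3 steer.py '0 0 0 0 0 -1 0.42;0 0 0 0 0 0 0.5;0 0 0 0 0 0 0.7;0 0 0 0 0 0 1;0 0 0 0 0 0 1'
python3 steer.py '0 0 0 0 0 0 1;0 0 0 0 0 -10 1;0 0 0 0 0 -30 1;0 0 0 0 0 -40 1;0 0 0 0 0 -40 1'
python3 steer.py '0 0 0 0 0 0 1;0 0 0 0 0 0 1'
python3 - <<'E'
from rig import r
from vis import *
c=r.camera_params("top"); im=r.grab_frame("top"); cv2.imwrite("pics/t2.png",im[:,:,::-1])
for k in ("purple","blue"): print(k,[(b[0],b[1],atz(c,b[1],77).round(1)) for b in blobs(im,k,60)])
E
python3 go.py 511 227.8 190 1.625
```

```text
clock: 9.12
eef_pos: [520.9, -276.6, 73.9]
tcp_rot: [-3.141, -0.0, 1.282]
contact_force: [0.4, 0.9, 0.1]
opening: 0.904
grasp_force: 0.0
clock: 9.53
eef_pos: [520.3, -276.2, 195.3]
tcp_rot: [-3.139, -0.0, 1.282]
contact_force: [0.6, 0.5, -0.2]
opening: 1.004
grasp_force: 0.0
clock: 9.7
eef_pos: [522.7, -277.4, 197.6]
tcp_rot: [3.136, 0.001, 1.282]
contact_force: [-0.7, -0.4, -0.7]
opening: 1.004
grasp_force: 0.0
purple [(309, [424.0, 193.5], array([ 519.9, -275.9])), (118, [124.4, 225.6], array([463. , 268.8]))]
blue [(9270, [429.2, 34.1], array([ 839.2, -306.1])), (1394, [190.2, 19.0], array([872. , 160.6])), (302, [148.2, 200.1], array([509.8, 228. ])), (122, [152.8, 223.9], array([465.8, 217.9]))]
t 9.75 after-turn tool shift [504.4  16.9   5.6] rotvec [ 0.002  0.001 -0.343] now [ 480.7 -153.9    5. ]
```

Purple is standing in the far compartment, within about 4 mm of its centre. Now blue.

```bash
python3 steer.py '0 0 -0.114 0 0 0 1;0 0 -0.114 0 0 0 1;0 0 -0.114 0 0 0 1;0 0 0 18 0.5 0 1;0 0 0 36 1.2 0 1' >/dev/null
python3 steer.py '0 0 0 36 1.2 0 1;0 0 0 36 1.2 0 1;0 0 0 36 1.2 0 1;0 0 0 36 1.2 0 1;0 0 0 36 1.2 0 1' >/dev/null
python3 steer.py '0 0 0 36 1.2 0 1;0 0 0 36 1.2 0 1;0 0 0 36 1.2 0 1;0 0 0 36 1.2 0 1;0 0 0 36 1.2 0 1' >/dev/null
python3 steer.py '0 0 0 36 1.2 0 1;0 0 0 36 1.2 0 1;0 0 0 18 0.5 0 1;0 0 0 0 0 0 1;0 0 0 0 0 0 1'
python3 go.py 511 227.8 73 1.625
```

```text
clock: 11.42
eef_pos: [509.9, 228.0, 192.7]
tcp_rot: [-3.139, 0.001, 1.626]
contact_force: [-0.4, -0.2, 0.0]
opening: 1.004
grasp_force: 0.0
t 11.42 after-turn tool shift [ -0.2   1.1 119.7] rotvec [-0.003  0.001  0.001] now [-1.000e-01  1.400e+00  1.197e+02]
```

```bash
python3 steer.py '0 0 0 0 1 30 1;0 0 0 0 0 35 1;0 0 0 0 0 30 1;0 0 0 0 0 15 1;0 0 0 0 0 8 1'
python3 steer.py '0 0 0 0 0 0 1;0 0 0 0 0 0 1'
python3 steer.py '0 0 0 0 0 0 0;0 0 0 0 0 0 0;0 0 0 0 0 0 0;0 0 0 0 0 0 0;0 0 0 0 0 0 0' 40 >/dev/null
python3 steer.py '0 0 0 0 0 0 0;0 0 0 0 0 0 0;0 0 0 0 0 0 0;0 0 0 0 0 0 0' 40
```

```text
clock: 11.83
eef_pos: [509.9, 225.3, 73.0]
tcp_rot: [-3.136, 0.002, 1.623]
contact_force: [-0.5, 0.9, -0.3]
opening: 0.999
grasp_force: 0.0
clock: 12.0
eef_pos: [512.1, 226.8, 76.2]
tcp_rot: [-3.141, 0.0, 1.623]
contact_force: [0.3, -0.1, 0.9]
opening: 0.998
grasp_force: 0.0
clock: 12.75
eef_pos: [512.4, 227.9, 77.1]
tcp_rot: [3.141, -0.0, 1.624]
contact_force: [0.0, 0.4, 6.3]
opening: 0.385
grasp_force: 39.2
```

```bash
python3 steer.py '0 0 0 0 0 -10 0;0 0 0 0 0 -25 0;0 0 0 0 0 -35 0;0 0 0 0 0 -35 0;0 0 0 0 0 -15 0' >/dev/null
python3 steer.py '0 0 0.085 0 0 0 0;0 0 0.085 0 0 0 0;0 0 0.085 0 0 0 0;0 0 0.085 0 0 0 0;0 0 0 0 0 0 0'
python3 go.py 535.3 -228.5 195 1.284
```

```text
clock: 13.58
eef_pos: [511.9, 227.6, 196.9]
tcp_rot: [3.141, -0.0, 1.28]
contact_force: [-1.1, -0.1, -0.7]
opening: 0.385
grasp_force: 39.9
t 13.58 after-turn tool shift [-430.9  151.5    1.9] rotvec [ 0.    -0.    -0.004] now [-430.3  153.2    1.8]
```

```bash
python3 steer.py '0 0 0 -18 6.5 0 0;0 0 0 -36 12.8 0 0;0 0 0 -36 12.8 0 0;0 0 0 -36 12.8 0 0;0 0 0 -36 12.8 0 0' >/dev/null
python3 steer.py '0 0 0 -36 12.8 0 0;0 0 0 -36 12.8 0 0;0 0 0 -36 12.8 0 0;0 0 0 -36 12.8 0 0;0 0 0 -36 12.8 0 0' >/dev/null
python3 steer.py '0 0 0 -36 12.8 0 0;0 0 0 -36 12.8 0 0;0 0 0 -16 5.5 0 0;0 0 0 0 0 0 0;0 0 0 0 0 0 0'
python3 go.py 535.3 -228.5 78 1.284
```

```text
clock: 14.83
eef_pos: [536.5, -228.8, 196.3]
tcp_rot: [-3.141, -0.0, 1.284]
contact_force: [0.3, 1.2, -0.1]
opening: 0.381
grasp_force: 39.9
t 14.83 after-turn tool shift [-1.000e-01 -1.200e+00  1.183e+02] rotvec [-0. -0. -0.] now [-1.000e-01 -1.200e+00  1.183e+02]
```

```bash
python3 steer.py '0 0 0 0 -1 33 0;0 0 0 0 0 33 0;0 0 0 0 0 25 0;0 0 0 0 0 15 0;0 0 0 0 0 8 0' >/dev/null
python3 steer.py '0 0 0 0 0 2 0;0 0 0 0 0 1 0;0 0 0 0 0 1 0;0 0 0 0 0 0 0;0 0 0 0 0 0 0'
```

```text
clock: 15.67
eef_pos: [536.5, -228.0, 79.2]
tcp_rot: [3.14, 0.0, 1.284]
contact_force: [-0.4, 0.3, -0.5]
opening: 0.385
grasp_force: 40.0
```

```bash
python3 steer.py '0 0 0 0 0 1 0;0 0 0 0 0 1 0;0 0 0 0 0 0 0;0 0 0 0 0 0 0'
python3 steer.py '0 0 0 0 0 0.5 0;0 0 0 0 0 0 0;0 0 0 0 0 0 0'
```

```text
clock: 16.0
eef_pos: [536.3, -228.0, 77.1]
tcp_rot: [3.14, 0.0, 1.284]
contact_force: [-0.7, 1.1, 6.6]
opening: 0.384
grasp_force: 40.7
clock: 16.25
eef_pos: [536.3, -228.1, 77.0]
tcp_rot: [3.14, 0.0, 1.284]
contact_force: [-3.2, 1.2, 11.8]
opening: 0.384
grasp_force: 41.3
```

```bash
python3 steer.py '0 0 0 0 0 -1 0.42;0 0 0 0 0 0 0.5;0 0 0 0 0 0 0.7;0 0 0 0 0 0 1;0 0 0 0 0 0 1' >/dev/null
python3 steer.py '0 0 0 0 0 0 1;0 0 0 0 0 -10 1;0 0 0 0 0 -30 1;0 0 0 0 0 -40 1;0 0 0 0 0 -38 1' >/dev/null
python3 steer.py '0 0 0 0 0 0 1;0 0 0 0 0 0 1'
python3 - <<'E'
from rig import r
from vis import *
c=r.camera_params("top"); im=r.grab_frame("top")
for k in ("purple","blue","yellow","red"): print(k,[(b[0],b[1],atz(c,b[1],77).round(1)) for b in blobs(im,k,60) if b[0]<1000])
E
python3 go.py 515.3 177.5 194 1.625
```

```text
clock: 17.25
eef_pos: [537.3, -228.4, 197.9]
tcp_rot: [3.136, 0.001, 1.284]
contact_force: [-0.4, 0.1, -0.8]
opening: 1.0
grasp_force: 0.0
purple [(118, [124.4, 225.6], array([463. , 268.8]))]
blue [(297, [395.2, 185.8], array([ 534.6, -223.7])), (121, [152.7, 223.9], array([465.8, 218.1]))]
yellow [(262, [175.5, 197.2], array([515. , 178.6])), (125, [181.6, 222.4], array([468.3, 166.2]))]
red [(299, [207.7, 196.3], array([516.4, 120. ])), (128, [210.0, 220.6], array([471.4, 115.1]))]
t 17.3 after-turn tool shift [405.9   1.2   1.8] rotvec [ 0.002  0.001 -0.341] now [ 382.9 -134.7    1.5]
```

```bash
python3 steer.py '0 0 -0.114 0 0 0 1;0 0 -0.114 0 0 0 1;0 0 -0.114 0 0 0 1;0 0 0 18 0 0 1;0 0 0 37 0.2 0 1' >/dev/null
python3 steer.py '0 0 0 37 0.2 0 1;0 0 0 37 0.2 0 1;0 0 0 37 0.2 0 1;0 0 0 37 0.2 0 1;0 0 0 37 0.2 0 1' >/dev/null
python3 steer.py '0 0 0 37 0.2 0 1;0 0 0 37 0 0 1;0 0 0 37 0 0 1;0 0 0 37 0 0 1;0 0 0 18 0 0 1' >/dev/null
python3 steer.py '0 0 0 0 0 0 1;0 0 0 0 0 0 1'
python3 - <<'E'
from rig import r
from vis import *
c=r.camera_params("top"); im=r.grab_frame("top"); cv2.imwrite("pics/t3.png",im[:,:,::-1])
for k in ("purple","blue"): print(k,[(b[0],b[1],atz(c,b[1],77).round(1)) for b in blobs(im,k,60) if b[0]<1000])
E
python3 go.py 515.3 177.7 75 1.625
```

```text
clock: 18.72
eef_pos: [513.8, 178.2, 193.2]
tcp_rot: [-3.139, 0.001, 1.628]
contact_force: [-0.2, -0.6, 0.1]
opening: 1.003
grasp_force: 0.0
purple [(309, [424.0, 193.6], array([ 519.7, -275.8]))]
blue [(305, [395.5, 185.8], array([ 534.6, -224.2]))]
t 18.77 after-turn tool shift [  0.3   1.4 118.4] rotvec [-0.003  0.001  0.002] now [  0.4   1.7 118.4]
```

View pics/t3.png

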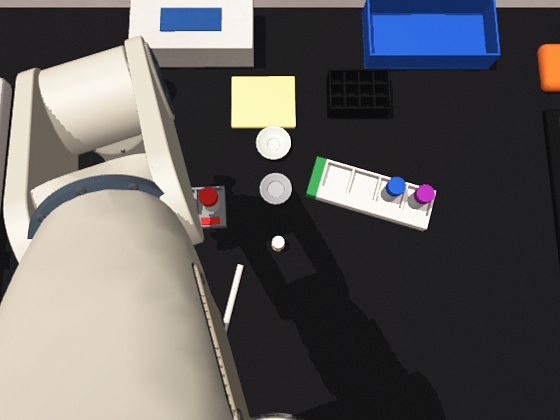

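The top view shows purple at (424,194) and blue at (395,186), standing in the two compartments farthest from the green end. Yellow is next.

```bash
python3 steer.py '0 0 0 0.5 1 30 1;0 0 0 0 0 35 1;0 0 0 0 0 30 1;0 0 0 0 0 15 1;0 0 0 0 0 8 1' >/dev/null
python3 steer.py '0 0 0 0 0 0 1;0 0 0 0 0 0 1'
python3 steer.py '0 0 0 0 0 0 0;0 0 0 0 0 0 0;0 0 0 0 0 0 0;0 0 0 0 0 0 0;0 0 0 0 0 0 0' 40 >/dev/null
python3 steer.py '0 0 0 0 0 0 0;0 0 0 0 0 0 0;0 0 0 0 0 0 0;0 0 0 0 0 0 0' 40
python3 steer.py '0 0 0 0 0 -10 0;0 0 0 0 0 -25 0;0 0 0 0 0 -35 0;0 0 0 0 0 -35 0;0 0 0 0 0 -15 0' >/dev/null
python3 steer.py '0 0 0.085 0 0 0 0;0 0 0.085 0 0 0 0;0 0 0.085 0 0 0 0;0 0 0.085 0 0 0 0;0 0 0 0 0 0 0'
python3 go.py 550.3 -177.8 195 1.284
```

```text
clock: 19.35
eef_pos: [516.1, 177.5, 76.8]
tcp_rot: [-3.141, 0.0, 1.625]
contact_force: [1.7, 1.0, 0.1]
opening: 0.998
grasp_force: 0.0
clock: 20.1
eef_pos: [516.2, 178.5, 77.5]
tcp_rot: [3.141, -0.0, 1.626]
contact_force: [-0.5, -0.9, 6.5]
opening: 0.385
grasp_force: 39.1
clock: 20.93
eef_pos: [515.8, 178.3, 197.4]
tcp_rot: [3.141, -0.0, 1.282]
contact_force: [-0.3, 0.2, -0.8]
opening: 0.382
grasp_force: 39.9
t 20.93 after-turn tool shift [-331.8  133.8    2.4] rotvec [ 0.    -0.    -0.002] now [-331.5  134.4    2.4]
```

```bash
python3 steer.py '0 0 0 -18 7 0 0;0 0 0 -37 15 0 0;0 0 0 -37 15 0 0;0 0 0 -37 15 0 0;0 0 0 -37 15 0 0' >/dev/null
python3 steer.py '0 0 0 -37 15 0 0;0 0 0 -37 15 0 0;0 0 0 -37 15 0 0;0 0 0 -37 15 0 0;0 0 0 -18 7 0 0' >/dev/null
python3 steer.py '0 0 0 0 0 0 0;0 0 0 0 0 0 0;0 0 0 0 0 0 0'
python3 go.py 550.3 -177.8 78 1.284
```

```text
clock: 22.02
eef_pos: [550.8, -177.4, 196.7]
tcp_rot: [-3.141, -0.0, 1.287]
contact_force: [-0.2, -0.3, -0.4]
opening: 0.382
grasp_force: 39.9
t 22.02 after-turn tool shift [ -0.5  -0.4 118.7] rotvec [-0.001 -0.     0.003] now [ -0.5  -0.3 118.7]
```

```bash
python3 steer.py '0 0 0 -0.5 -0.5 33 0;0 0 0 0 0 33 0;0 0 0 0 0 25 0;0 0 0 0 0 15 0;0 0 0 0 0 8 0' >/dev/null
python3 steer.py '0 0 0 0 0 2 0;0 0 0 0 0 1 0;0 0 0 0 0 1 0;0 0 0 0 0 0 0;0 0 0 0 0 0 0'
python3 steer.py '0 0 0 0 0 1 0;0 0 0 0 0 0.7 0;0 0 0 0 0 0 0;0 0 0 0 0 0 0'
```

```text
clock: 22.85
eef_pos: [551.1, -178.5, 79.7]
tcp_rot: [3.14, 0.0, 1.286]
contact_force: [0.6, -0.7, -0.9]
opening: 0.38
grasp_force: 39.9
clock: 23.18
eef_pos: [550.9, -178.6, 77.6]
tcp_rot: [3.141, 0.0, 1.286]
contact_force: [-2.5, -1.1, 5.1]
opening: 0.383
grasp_force: 40.4
```

Contact at 77.6, matching the grasp height. Release, and go for red.

```bash
python3 steer.py '0 0 0 0 0 0.5 0;0 0 0 0 0 -1 0.42;0 0 0 0 0 0 0.5;0 0 0 0 0 0 0.7;0 0 0 0 0 0 1'
python3 steer.py '0 0 0 0 0 0 1;0 0 0 0 0 0 1;0 0 0 0 0 -10 1;0 0 0 0 0 -30 1;0 0 0 0 0 -38 1' >/dev/null
python3 steer.py '0 0 0 0 0 -38 1;0 0 0 0 0 0 1;0 0 0 0 0 0 1'
python3 go.py 517.3 120 194 1.625
```

```text
clock: 23.6
eef_pos: [550.4, -178.4, 77.3]
tcp_rot: [-3.141, -0.0, 1.286]
contact_force: [1.4, 0.3, -0.6]
opening: 0.768
grasp_force: 0.0
clock: 24.27
eef_pos: [552.1, -178.9, 196.7]
tcp_rot: [3.136, 0.0, 1.286]
contact_force: [-0.4, 0.4, -0.6]
opening: 1.002
grasp_force: 0.0
t 24.27 after-turn tool shift [300.3 -18.5   2.7] rotvec [ 0.006  0.001 -0.339] now [ 277.  -117.4    2. ]
```

```bash
python3 steer.py '0 0 -0.113 0 0 0 1;0 0 -0.113 0 0 0 1;0 0 -0.113 0 0 0 1;0 0 0 20 -1.5 0 1;0 0 0 37 -2.2 0 1' >/dev/null
python3 steer.py '0 0 0 37 -2.2 0 1;0 0 0 37 -2.2 0 1;0 0 0 37 -2.2 0 1;0 0 0 37 -2.2 0 1;0 0 0 37 -2.2 0 1' >/dev/null
python3 steer.py '0 0 0 37 -2.2 0 1;0 0 0 21 -1.5 0 1;0 0 0 0 0 0 1;0 0 0 0 0 0 1'
python3 - <<'E'
from rig import r
from vis import *
c=r.camera_params("top"); im=r.grab_frame("top")
for k in ("purple","blue","yellow"): print(k,[(b[0],b[1],atz(c,b[1],77).round(1)) for b in blobs(im,k,60) if b[0]<1000])
E
python3 go.py 517.3 120 75 1.625
```

```text
clock: 25.43
eef_pos: [515.0, 121.0, 192.5]
tcp_rot: [-3.14, 0.001, 1.627]
contact_force: [-0.5, 0.3, 0.6]
opening: 1.005
grasp_force: 0.0
purple [(309, [424.0, 193.6], array([ 519.7, -275.8]))]
blue [(305, [395.5, 185.8], array([ 534.6, -224.2]))]
yellow [(262, [369.6, 178.0], array([ 549.6, -177.2]))]
t 25.48 after-turn tool shift [ -0.2   2.1 117.6] rotvec [-0.002  0.001  0.001] now [-1.000e-01  2.300e+00  1.176e+02]
```

```bash
python3 steer.py '0 0 0 0 1 30 1;0 0 0 0 0 35 1;0 0 0 0 0 30 1;0 0 0 0 0 15 1;0 0 0 0 0 7 1' >/dev/null
python3 steer.py '0 0 0 0 0 0 1;0 0 0 0 0 0 1'
python3 steer.py '0 0 0 0 0 0 0;0 0 0 0 0 0 0;0 0 0 0 0 0 0;0 0 0 0 0 0 0;0 0 0 0 0 0 0' 40 >/dev/null
python3 steer.py '0 0 0 0 0 0 0;0 0 0 0 0 0 0;0 0 0 0 0 0 0;0 0 0 0 0 0 0' 40
python3 steer.py '0 0 0 0 0 -10 0;0 0 0 0 0 -25 0;0 0 0 0 0 -35 0;0 0 0 0 0 -35 0;0 0 0 0 0 -15 0' >/dev/null
python3 steer.py '0 0 0.085 0 0 0 0;0 0 0.085 0 0 0 0;0 0 0.085 0 0 0 0;0 0 0.085 0 0 0 0;0 0 0 0 0 0 0'
python3 go.py 565.6 -125.8 195 1.284
```

```text
clock: 26.07
eef_pos: [517.3, 119.5, 76.7]
tcp_rot: [-3.141, 0.0, 1.624]
contact_force: [0.6, -0.0, 0.8]
opening: 1.005
grasp_force: 0.0
clock: 26.82
eef_pos: [517.5, 120.4, 77.3]
tcp_rot: [3.14, -0.0, 1.625]
contact_force: [-0.2, 0.2, 7.1]
opening: 0.381
grasp_force: 39.1
clock: 27.65
eef_pos: [516.8, 120.3, 197.2]
tcp_rot: [3.141, -0.0, 1.281]
contact_force: [0.3, 0.8, -0.5]
opening: 0.38
grasp_force: 40.0
t 27.65 after-turn tool shift [-222.2  116.4    2.2] rotvec [ 0.    -0.    -0.003] now [-221.9  117.     2.2]
```

```bash
python3 steer.py '0 0 0 -18 9.5 0 0;0 0 0 -35 18.4 0 0;0 0 0 -35 18.4 0 0;0 0 0 -35 18.4 0 0;0 0 0 -35 18.4 0 0' >/dev/null
python3 steer.py '0 0 0 -35 18.4 0 0;0 0 0 -29 15.3 0 0;0 0 0 0 0 0 0;0 0 0 0 0 0 0;0 0 0 0 0 0 0'
python3 go.py 565.6 -125.8 78 1.284
```

```text
clock: 28.48
eef_pos: [566.0, -125.5, 196.5]
tcp_rot: [-3.141, -0.0, 1.286]
contact_force: [-0.3, 0.9, -1.3]
opening: 0.384
grasp_force: 40.0
t 28.48 after-turn tool shift [ -0.4  -0.3 118.5] rotvec [-0.001 -0.     0.002] now [ -0.4  -0.2 118.5]
```

```bash
python3 steer.py '0 0 0 -0.5 -0.5 33 0;0 0 0 0 0 33 0;0 0 0 0 0 25 0;0 0 0 0 0 15 0;0 0 0 0 0 8 0' >/dev/null
python3 steer.py '0 0 0 0 0 2 0;0 0 0 0 0 1 0;0 0 0 0 0 1 0;0 0 0 0 0 0 0;0 0 0 0 0 0 0'
python3 steer.py '0 0 0 0 0 1 0;0 0 0 0 0 0.7 0;0 0 0 0 0 0 0;0 0 0 0 0 0 0'
```

```text
clock: 29.32
eef_pos: [566.4, -126.1, 79.5]
tcp_rot: [3.14, -0.0, 1.285]
contact_force: [0.1, 0.3, -0.6]
opening: 0.382
grasp_force: 40.0
clock: 29.65
eef_pos: [566.2, -126.2, 77.4]
tcp_rot: [3.141, -0.0, 1.285]
contact_force: [-0.6, 0.3, 5.4]
opening: 0.382
grasp_force: 40.4
```

```bash
python3 steer.py '0 0 0 0 0 0.5 0;0 0 0 0 0 -1 0.42;0 0 0 0 0 0 0.5;0 0 0 0 0 0 0.7;0 0 0 0 0 0 1'
python3 steer.py '0 0 0 0 0 0 1;0 0 0 0 0 0 1;0 0 0 0 0 -10 1;0 0 0 0 0 -30 1;0 0 0 0 0 -38 1' >/dev/null
python3 steer.py '0 0 0 0 0 -38 1;0 0 0 0 0 -20 1;0 0 0 38 0 0 1;0 0 0 38 0 0 1;0 0 0 38 0 0 1' >/dev/null
python3 steer.py '0 0 0 38 0 0 1;0 0 0 38 0 0 1;0 0 0 38 0 0 1;0 0 0 0 0 0 1;0 0 0 0 0 0 1'
python3 - <<'E'
from rig import r
from vis import *
t=r.grab_frame("top");s=r.grab_frame("scene");c,cs=r.camera_params("top"),r.camera_params("scene")
for k in ("purple","blue","yellow","red"):
    print(k,[(b[0],b[1],atz(c,b[1],77).round(1)) for b in blobs(t,k,60) if b[0]<1000],[(b[0],b[1],atz(cs,b[1],70).round(1)) for b in blobs(s,k,60) if b[0]<1000])
a=cv2.resize(t[130:250,290:450],None,fx=2.5,fy=2.5); b=cv2.resize(s[210:330,150:310],None,fx=2.5,fy=2.5)
cv2.imwrite("pics/end.png",np.hstack([a,b])[:,:,::-1])
E
```

```text
clock: 30.07
eef_pos: [565.6, -126.0, 77.1]
tcp_rot: [-3.141, -0.0, 1.285]
contact_force: [-0.2, -0.4, -0.4]
opening: 0.764
grasp_force: 0.0
clock: 31.32
eef_pos: [630.2, 94.6, 213.7]
tcp_rot: [3.141, -0.0, 1.288]
contact_force: [0.0, -0.2, -0.0]
opening: 1.002
grasp_force: 0.0
purple [(310, [424.0, 193.5], array([ 519.9, -275.9]))] [(343, [180.0, 287.7], array([ 522.7, -278.3]))]
blue [(306, [395.5, 185.8], array([ 534.6, -224.2]))] [(338, [208.4, 277.4], array([ 536.9, -226.1]))]
yellow [(265, [369.6, 178.1], array([ 549.4, -177.2]))] [(63, [327.5, 194.2], array([513.4, 127.7])), (323, [233.7, 268.8], array([ 551.2, -178.4]))]
red [(297, [341.1, 169.9], array([ 565.3, -125.1]))] [(66, [313.1, 204.0], array([516.2,  76.6])), (295, [260.4, 260.2], array([ 568. , -126.7]))]
```

View pics/end.png

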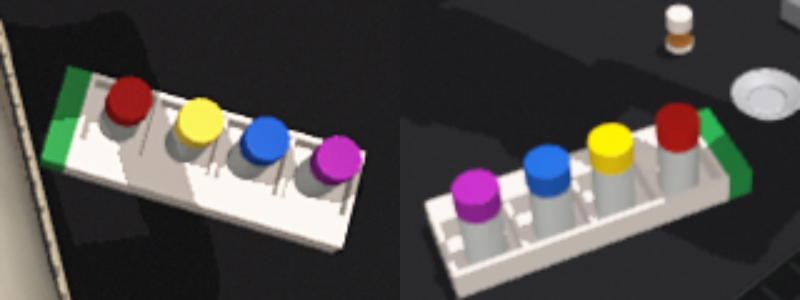

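Both views show all four bottles upright in their own compartments. From the green end they read red, yellow, blue, purple, and the gripper is clear, so I'm handing in.

```bash
python3 -c "
from rig import r
print(r.sign_off())"
```

```text
the job is handed in; nothing more can be done
None
```

All four bottles stand upright in the white rack in reverse order (red at the green end, then yellow, blue, purple), and the job was handed in at about 31 s of the 104 s allowed; no verdict was printed.

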